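# Open the tight tea tin in the one-handed clamp

## Task

The tea tin's deep slip-over lid is so tight that the whole tin comes up with it, so first clamp the tin: swing the clamp's red-knobbed lever all the way over to its stop. Then draw the lid straight up off the tin, with the tin's bottom staying down in the clamp, and set the lid down gently, without dropping it, on the wooden chopping board, mouth down and wholly on the board. Leave the clamp closed and do not disturb the other things.

Things in the scene. Friction and masses are not known exactly. Their poses are not given: they have to be found in the camera images.
- clamp: One-handed tin clamp, fixed: wooden base 130 (x) x 150 (y) x 18 mm high, two aluminium jaws 62 mm high, x = -34..34 mm. Origin: centre of underside. The fixed jaw's face is at the clamp's y = +58 mm; the moving jaw closes towards +y by a cam, from a 59 mm gap. Closed, it presses the 50 mm tin with about 20 N against the fixed jaw, tin centre then at y = +33 mm.
- clamp_lever (a joint): Cam lever of the clamp, about the vertical axis through lever_pivot: 0 = open, lever along the clamp's -y; grows counter-clockwise seen from above to 1.571 = closed on its stop, lever along the clamp's +x. Starts between 0 and 0.35. Needs about 3 to 6 N at the knob; friction keeps it where it is left.
- lever_pivot (a point): Point on the lever's vertical turning axis, 55 mm above the clamp's underside.
- lever_knob (a point): Centre of the red upright round knob at the end of the lever, 100 mm from the pivot axis. Knob 16 to 18 mm in diameter, from 20 mm below to 14 mm above this point; it is rigid with the lever. The lever's steel bar lies below the knob: its top is 20 mm below this point.
- tin: Lower part (body) of the square tea tin, dark blue, 50 x 50 mm, 112 mm high, full of tea sachets, 0.32 kg. Origin: centre of its underside, which stands on the clamp's base 18 mm above the clamp's underside. Loose between the open jaws, sides parallel to the jaws within 0.03 rad.
- tin_lid: Lid of the tin, dark blue with a cream panel on top, 56 x 56 mm outside, 64.5 mm high, rigid, 0.12 kg. Origin: centre of its mouth (lower edge, open below); z points up. On the tin, its mouth is 50 mm and its top 114.5 mm above the tin's underside; the skirt overlaps the body by 62 mm, with dry friction of about 6 to 10 N all the way. Grip across two facing sides.
- chopping_board: Wooden chopping board, 200 (x) x 300 (y) x 22 mm, loose on the worktop, 0.84 kg. Origin: centre of its underside. Its y axis points away from the robot, x to the right. The lemon lies on its far part (centre at y over 80 mm), the teaspoon along its left edge (x about -74 mm); the near right part is free.
- lemon: Lemon, 72 x 57 x 58 mm, lying loose on the far part of the chopping board: leave it alone. Origin: underside.
- teaspoon: Steel teaspoon, 137 x 28 x 13 mm, lying loose along the left edge of the chopping board: leave it alone. Origin: underside.
- white_beaker: Plain white beaker, 85 mm across, 96 mm high, loose behind the board: leave it alone. Origin: centre of underside.
- salt_shaker: Glass salt shaker, 44 mm across, 90 mm high, loose at the back of the worktop: leave it alone. Origin: centre of underside.
Things that resemble listed ones, but are neither listed nor needed, are in the scene too. What is shaped like the tin_lid but green is not meant.

How it is judged (in metres and radians):
On the way, in this order (a step that is already met when the one before it is completed fails the run):
1. the clamp lever is swung over to its stop, with the tin standing between the jaws and its lid still on (value of joint clamp_lever above 1.35 rad and z of tin in the frame of clamp between 0.013 and 0.023 m and z of tin_lid in the frame of tin below 0.06 m), for 0.2 s.
2. the lid is drawn straight up clear of the tin, the tin staying down in the closed clamp (value of joint clamp_lever above 1.35 rad and z of tin in the frame of clamp between 0.013 and 0.023 m and z of tin_lid in the frame of tin above 0.114 m and horizontal distance between tin_lid and tin below 0.03 m and angle between tin_lid's own z axis and vertical below 0.2 rad), for 0.02 s.
At the end, for the whole second after the job is handed in: The lid stands mouth down (within 0.08 rad of upright) on the chopping board, its centre at least 28 mm inside the board's edges, at rest; the tin stands upright (within 0.06 rad) and seated (within 5 mm) in the clamp; the lever is closed (beyond 1.35 rad) (value of joint clamp_lever above 1.35 rad and z of tin in the frame of clamp between 0.013 and 0.023 m and angle between tin's own z axis and vertical below 0.06 rad and z of tin_lid in the frame of chopping_board between 0.018 and 0.027 m and x of tin_lid in the frame of chopping_board between -0.072 and 0.072 m and y of tin_lid in the frame of chopping_board between -0.122 and 0.122 m and angle between tin_lid's own z axis and vertical below 0.08 rad and linear speed of each of tin_lid, tin below 0.02 m/s); the robot touches nothing.
It fails at once if the tin's bottom is lifted more than 8 mm off the clamp's base (z of tin in the frame of clamp above 0.026 m).
It fails at once if the lid is dropped: it moves faster than 0.5 m/s while the fingers do not touch it (linear speed of tin_lid above 0.5 m/s and contact force between the fingers and tin_lid below 0.05 N).
It fails at once if the chopping board is shifted more than 30 mm (distance of chopping_board from where it was at the start of the episode above 0.03 m).
It fails at once if the lemon, teaspoon, beaker or salt shaker is shifted more than 40 mm (distance of any of lemon, teaspoon, white_beaker, salt_shaker from where it was at the start of the episode above 0.04 m).
It also fails if it takes over 54 s, if anything falls off the work surface, if the arm or the gripper's body presses on something with over 40 N, if the wrist force passes 120 N, or if a joint passes its speed limit or range.

## Robot

A 6-joint arm with a two-finger parallel gripper is mounted at the origin on a cart in front of the work surface, level with it; the furniture and walls round the work are solid. World frame = base frame: x ahead of the robot, y to its left, z up, the work surface at z = 0. Lengths are in m, angles in degrees, forces in N, time in s.
With the tool pointing down it reaches from about 0.375 to 0.825 m from the base axis. Payload 5.5 kg.
Tool frame: the origin (TCP) lies between the finger pads; the fingertips stand 22 mm ahead of it and the grasp point (between the pads) lies 3 mm ahead of it; z points along the fingers, y is the line along which they close (so a half turn about z gives the same grasp; the last joint's range is limited). The gripper opens to 85 mm and grips with 20 to 120 N. Pads are 22 mm wide; open, the fingers measure 114 mm over their backs; the gripper's body (76 mm by 85 mm) begins 54 mm behind the grasp point. The pads swing forward as they close: fully open they stand 13 mm farther back than shut.
Start: joints at [69.271, 17.962, -2.699, 69.339, 0, 90], TCP at [0.212, 0.561, 0.253] pointing down, gripper open.
Joint ranges: [-152.73, 152.73], [-39.44, 99.34], [-58.76, 71.6], [-118.89, 123.64], [-81.53, 83.1], [-180, 180]. Speed limits (degrees/s): [136.94, 136.94, 172.46, 180, 180, 180].

## Interface

Orientations are given as a 3x3 rotation matrix whose columns are the frame's x, y, z axes.
In Python, from bench import * gives the robot as it stands.
- The arm moves only by the shell command python3 -m jog 'ROWS' [FORCE]. ROWS is JSON, a list that holds one entry, the list of rows, each a list of 7 numbers: the shift along the tool's x, y, z in mm, then the turn, a rotation vector about the tool's x, y, z in rad, then the opening, from 0 (shut) to 1 (fully open). A call has 1 to 8 rows; each row is the pose to reach, as a shift and turn from the pose commanded when the call began, along the tool's axes at that moment; what a row does not reach only later rows make up. A row lasts 1/8 s, in which the tool goes at most 62.5 mm and 10.7 degrees, less where a joint would pass 70% of its speed; a pose out of reach is approached as far as the arm can. A call with a gripper value outside its range is refused whole. The fingers move at their own pace and stop on an object; FORCE is the grip in N (left out, the last holds). Time passes only in rows, so rows that repeat a pose let the fingers close. It gives the time, the measured TCP pose, the force, the opening and the grip force at its end, in the units of the state.
- state(): the state, without advancing time (a new reading comes with each control period).
- read_camera(name): name is "side" or "top"; returns a dict with "image" (480x640x3 uint8, blue, green, red), "camera_matrix" (3x3 intrinsics, pixels), "dist" ([k1, k2, p1, p2, k3] as OpenCV has them; the pictures are not rectified), "world_from_camera" (4x4, takes a point from camera to world coordinates). Camera axes: x right, y up, looking along -z (the intrinsics and any distortion apply to the point x, -y, -z); pixel columns grow to the right and rows downward; lengths in m; the calibration is good to about 2 mm. A picture is of the moment at which its call begins. There is no depth.
- hand_in(): hands the job in; it is judged then, once.
Trained networks look in a picture, given as the dict that the camera call returned (one of the last four; its "shot" number tells which), for a name from the list of things; names that differ only in an ending like _2 or _b are one class to them, and where a whole thing is asked for, a point or a joint stands for the part that bears it (a point fixed in the world has none). Each returns a list of dicts, best first, with "score" (0 to 1); they miss things now and then, are a little off and sometimes report something else, mostly with a low value. They report only what shows in the picture. A call takes as long as a camera call. They do not tell look-alikes from the thing itself.
- search_frame(picture, target): "at" ([x, y, z] in m, in world coordinates, good to about 4 mm: the middle of the surface that is visible of it).
- regions_of(picture, target): "pixels" (480x640 bool, what is visible of it).
The state is a dict: "clock": time; "joints": joint angles; "joint_vel": joint speeds; "joint_efforts": joint torques, N m; "tcp_pos": TCP position; "eef_rot": TCP orientation; "wrist_force": force on the tool from outside, world axes, zero at the start; "torque": the same for the moment, N m; "grip_width": finger opening in m; "grip_force": force on a finger pad.
Only numpy, scipy, OpenCV 4.12 (cv2) and the standard library are available. Lean on these libraries where they do the work, as an engineer would, in place of code of your own. Each camera call takes 0.05 s, during which the arm holds its last target. There are 200 camera calls.

## Working session

There is one attempt and no reset: what is moved stays moved. The work goes in short steps, Python scripts to look and compute and a shell command to move; the robot and the scene stay as the last step left them, time stands still between calls to the robot, and variables do not carry over. Pictures are saved under pics/ and viewed, at most 10 in all, crops included, and the job is handed in when it is done.

```bash
mkdir -p pics; ls
cat > h.py <<'E'
from bench import *
import numpy as np, cv2
def ray(p,uv):
    q=cv2.undistortPoints(np.array([[uv]],float),np.array(p["camera_matrix"]),np.array(p["dist"]))[0,0]
    T=np.array(p["world_from_camera"]); return T[:3,3],T[:3,:3]@np.array([q[0],-q[1],-1])
def atz(p,uv,z):
    o,d=ray(p,uv); return o+d*(z-o[2])/d[2]
def tri(p1,u1,p2,u2):
    o1,d1=ray(p1,u1);o2,d2=ray(p2,u2)
    s=np.linalg.lstsq(np.c_[d1,-d2],o2-o1,rcond=None)[0]
    a,b=o1+d1*s[0],o2+d2*s[1]; return (a+b)/2,np.linalg.norm(a-b)
def proj(p,X):
    T=np.array(p["world_from_camera"]);c=T[:3,:3].T@(np.array(X)-T[:3,3])
    c=c*[1,-1,-1]
    return cv2.projectPoints(c[None],np.zeros(3),np.zeros(3),np.array(p["camera_matrix"]),np.array(p["dist"]))[0][0,0]
E
python3 - <<'E'
from h import *
np.set_printoptions(precision=4,suppress=True)
for n in("top","side"):
    p=read_camera(n); cv2.imwrite(f"pics/{n}0.png",p["image"]); print(n,np.array(p["world_from_camera"]))
    for t in("clamp","lever_knob","lever_pivot","tin","tin_lid","chopping_board","lemon","white_beaker","teaspoon","salt_shaker"):
        try:
            for r in search_frame(p,t)[:3]: print(t,round(r["score"],2),np.array(r["at"]),proj(p,r["at"]).round(0))
        except Exception as e: print(t,e)
print(state())
E
```

```text
pics
top [[-0.029   0.9906 -0.1335  0.4138]
 [-0.9996 -0.0297 -0.0027  0.219 ]
 [-0.0066  0.1334  0.991   1.3711]
 [ 0.      0.      0.      1.    ]]
clamp 0.92 [0.5232 0.1551 0.0125] [343. 278.]
lever_knob 0.69 [0.5331 0.115  0.0472] [363. 272.]
lever_pivot 0.92 [0.5347 0.1142 0.0436] [363. 271.]
lever_pivot 0.44 [0.5014 0.2016 0.1265] [323. 285.]
tin_lid 0.94 [ 0.3947 -0.0401  0.0642] [439. 334.]
tin_lid 0.92 [ 0.5785 -0.0571  0.0624] [442. 247.]
tin_lid 0.82 [0.5002 0.2022 0.1248] [323. 286.]
chopping_board 0.91 [0.4693 0.3947 0.0131] [235. 306.]
chopping_board 0.39 [0.7686 0.0951 0.0696] [368. 162.]
lemon 0.81 [0.5677 0.4246 0.0627] [217. 259.]
white_beaker 0.88 [0.7087 0.3533 0.0251] [251. 197.]
teaspoon 0.69 [0.4468 0.4826 0.0173] [195. 317.]
salt_shaker 0.72 [0.7651 0.0965 0.0719] [368. 163.]
side [[ 0.9047  0.2397 -0.3523  0.2406]
 [-0.4257  0.4756 -0.7698 -0.5037]
 [-0.017   0.8464  0.5323  0.5902]
 [ 0.      0.      0.      1.    ]]
clamp 0.87 [0.508  0.1293 0.0136] [301. 318.]
lever_knob 0.91 [0.5324 0.1    0.048 ] [321. 308.]
lever_knob 0.44 [0.4939 0.1742 0.1072] [280. 2
[... 477 characters left out ...]
4449 0.4826 0.0235] [206. 227.]
salt_shaker 0.71 [0.7684 0.0816 0.0436] [446. 277.]
salt_shaker 0.5 [0.5352 0.1024 0.0417] [322. 309.]
{'clock': 1.1, 'joints': array([69.271 , 17.9624, -2.6988, 69.3395, -0.0008, 89.9989]), 'joint_vel': array([ 0.1233,  0.0156,  0.0828, -0.1058,  0.0339,  0.0168]), 'joint_efforts': array([ -0.0003, -53.9475,  34.0055,   0.0013,   0.0002,  -0.    ]), 'tcp_pos': array([0.2124, 0.5612, 0.2533]), 'eef_rot': array([[-0.9353,  0.3539,  0.    ],
       [ 0.3539,  0.9353, -0.    ],
       [-0.    , -0.    , -1.    ]]), 'wrist_force': array([ 0.6372,  1.0765, -0.3723]), 'torque': array([ 0.0038, -0.0388,  0.0207]), 'grip_force': 0.0, 'grip_width': 0.08556633081842187}
```

View pics/top0.png

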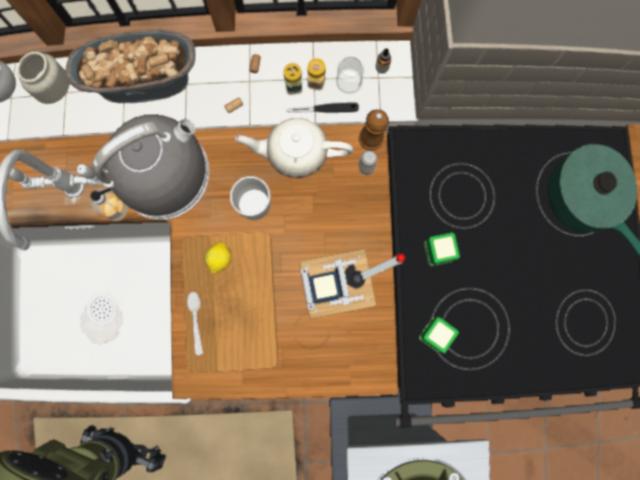

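Run:
```python
import cv2,numpy as np
a=cv2.imread("pics/top0.png")[230:350,270:400]; b=cv2.imread("pics/side0.png")[230:370,220:370]
a=cv2.resize(a,(390,360),interpolation=cv2.INTER_CUBIC);b=cv2.resize(b,(400,373),interpolation=cv2.INTER_CUBIC)
c=np.zeros((373,790,3),np.uint8);c[:360,:390]=a;c[:,390:]=b;cv2.imwrite("pics/crop0.png",c)
```

```text
(no output)
```

View pics/crop0.png

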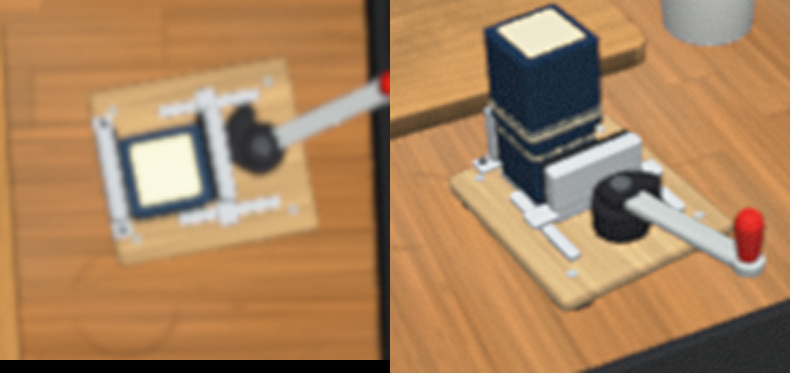

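View pics/side0.png

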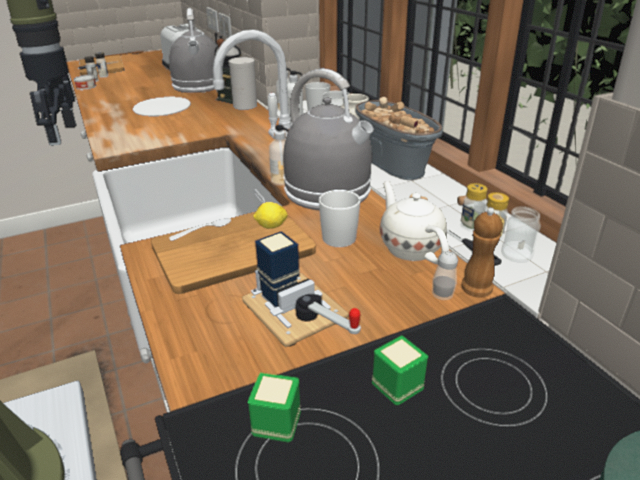

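The tin meant is the dark blue one in the clamp, at (323,286) in the top picture and (279,261) in the side picture. The green ones at (443,248) and (440,334) on the hob are decoys. The enlarged crop confirms a blue lid with a cream top between the jaws. The red knob is at (401,258) top and (355,318) side, and the near right part of the board, around (250,340) top, is free.

```bash
cat > m.py <<'E'
from h import *
np.set_printoptions(precision=4,suppress=True)
def red(p,box):
    x0,y0,x1,y1=box; h=cv2.cvtColor(p["image"],cv2.COLOR_BGR2HSV)
    m=((h[...,0]<8)|(h[...,0]>172))&(h[...,1]>170)&(h[...,2]>90)
    k=np.zeros_like(m);k[y0:y1,x0:x1]=m[y0:y1,x0:x1]; ys,xs=np.nonzero(k); return np.array([xs.mean(),ys.mean()]),len(xs)
def cream(p,box):
    x0,y0,x1,y1=box; h=cv2.cvtColor(p["image"],cv2.COLOR_BGR2HSV)
    m=(h[...,1]<75)&(h[...,2]>205)&(h[...,0]<40)
    k=np.zeros(m.shape,np.uint8);k[y0:y1,x0:x1]=m[y0:y1,x0:x1]
    n,l,s,c=cv2.connectedComponentsWithStats(k); i=1+np.argmax(s[1:,4]); m=l==i
    cs,_=cv2.findContours(m.astype(np.uint8),cv2.RETR_EXTERNAL,cv2.CHAIN_APPROX_NONE)
    return c[i],s[i,4],cs[0][:,0]
E
python3 - <<'E'
from m import *
t=read_camera("top");s=read_camera("side")
rt,rs=red(t,(380,230,415,280)),red(s,(335,295,370,345)); print(rt,rs,"knob",tri(t,rt[0],s,rs[0]))
ct,cs=cream(t,(300,260,350,310)),cream(s,(250,225,305,270)); print(ct[:2],cs[:2]); L=tri(t,ct[0],s,cs[0]);print("lid top",L)
for p,c in((t,ct[2]),(s,cs[2])):
    w=np.array([atz(p,u,L[0][2])[:2] for u in c.astype(float)]); r=cv2.minAreaRect((w*1e4).astype(np.float32)); print("rect",np.array(r[0])/1e4,np.array(r[1])/10,r[2])
for p in(t,s):
  for n,z in(("chopping_board",.022),("clamp",.018)):
    r=regions_of(p,n)[0]; m=r["pixels"].astype(np.uint8)
    c=max(cv2.findContours(m,cv2.RETR_EXTERNAL,cv2.CHAIN_APPROX_NONE)[0],key=len)[:,0]
    w=np.array([atz(p,u,z)[:2] for u in c.astype(float)]); q=cv2.minAreaRect((w*1e4).astype(np.float32)); print(n,r["score"],np.array(q[0])/1e4,np.array(q[1])/10,q[2])
# clamp base corners from crop, top
for u in((122,265),(317,225),(285,60),(92,95)): print(atz(t,(270+u[0]/3,230+u[1]/3),.018))
for a,b in(((258,147),(620-390,182)),): print("pivot hub",tri(t,(270+a[0]/3,230+a[1]/3),s,(220+b[0]*.375,230+b[1]*.375)))
E
```

```text
(array([400.6316, 257.0526]), 57) (array([354.1648, 316.9375]), 176) knob (array([0.5586, 0.0353, 0.0674]), np.float64(0.003108287849199363))
(array([324.6864, 286.1311]), np.int32(389)) (array([276.0267, 241.9033]), np.int32(300))
lid top (array([0.4988, 0.199 , 0.1277]), np.float64(0.0010635801934976649))
rect [0.4993 0.1987] [40.0546 39.4268] 10.622889518737793
rect [0.4985 0.1995] [39.8876 39.1773] 9.727568626403809
chopping_board 0.65 [0.4791 0.4073] [301.2879 200.4339] 1.5071475505828857
clamp 0.85 [0.5191 0.1297] [130.1039 230.8555] 8.275299072265625
chopping_board 0.7 [0.4751 0.3897] [301.288  225.1371] 1.6170594692230225
clamp 0.79 [0.5176 0.1651] [152.6793 242.7725] 8.817975044250488
[0.4376 0.2296 0.018 ]
[0.4621 0.0872 0.018 ]
[0.5836 0.1058 0.018 ]
[0.5621 0.248  0.018 ]
pivot hub (array([0.5187, 0.1299, 0.0507]), np.float64(0.0019476267027932193))
```

```bash
cat > d.py <<'E'
import sys
from h import *
np.set_printoptions(precision=4,suppress=True)
s=state();R=s["eef_rot"];t=[float(a) for a in sys.argv[1:]]
print("clock",s["clock"],"tcp",s["tcp_pos"],"yaw_y",np.degrees(np.arctan2(R[1,1],R[0,1])),"zax",R[:,2],"F",s["wrist_force"],"w",s["grip_width"],s["grip_force"])
if t: print("delta mm",(R.T@(np.array(t[:3])-s["tcp_pos"])*1000).round(1))
E
python3 -m jog '[[[-42,-31,0,0,0,0.05,0.5],[-85,-62,0,0,0,0.1,0.5],[-127,-93,0,0,0,0.145,0.5],[-170,-124,0,0,0,0.145,0.5],[-212,-155,0,0,0,0.145,0.5],[-255,-186,0,0,0,0.145,0.5],[-297,-217,0,0,0,0.145,0.5],[-340,-248,0,0,0,0.145,0.5]]]' 20 && python3 d.py .558 .0355 .25
```

```text
clock: 2.4
tcp_pos: [0.4434, 0.2074, 0.2536]
eef_rot: [[-0.874, 0.485, 0.001], [0.485, 0.874, 0.0], [-0.0, 0.001, -1.0]]
wrist_force: [0.5, 0.2, -0.8]
grip_width: 0.0428
grip_force: 0.0
clock 2.4 tcp [0.4434 0.2074 0.2536] yaw_y 60.9726019702234 zax [ 0.0007  0.0004 -1.    ] F [ 0.5075  0.2429 -0.8472] w 0.042786718179119464 0.0
delta mm [-183.7  -94.7    3.6]
```

```bash
python3 -m jog '[[[-45,-24,0,0,0,0,0.5],[-90,-48,0,0,0,0,0.5],[-135,-71,0,0,0,0,0.5],[-184,-95,20,0,0,0,0.5],[-184,-95,60,0,0,0,0.5],[-184,-95,100,0,0,0,0.5],[-184,-95,100,0,0,0,0.5]]]' 20
python3 - <<'E'
from m import *
s=read_camera("side");cv2.imwrite("pics/side1.png",cv2.resize(s["image"][220:360,250:420],(765,630))[:600])
t=read_camera("top")
rs=red(s,(335,295,370,345)); print(rs,atz(s,rs[0],.055), proj(s,[.558,.0355,.055]))
E
python3 d.py .558 .0355 .062
```

```text
clock: 3.28
tcp_pos: [0.5547, 0.0361, 0.1505]
eef_rot: [[-0.874, 0.486, -0.006], [0.486, 0.874, -0.0], [0.005, -0.003, -1.0]]
wrist_force: [-1.4, -0.3, 0.7]
grip_width: 0.0426
grip_force: 0.0
(array([354.1429, 316.8971]), 175) [0.5646 0.0485 0.055 ] [354.5303 323.0297]
clock 3.375 tcp [0.5576 0.0366 0.1542] yaw_y 60.971507742245805 zax [ 0.0003  0.0001 -1.    ] F [-0.071   0.4932  0.494 ] w 0.04247533589789933 0.0
delta mm [-0.9 -0.8 92.2]
```

View pics/side1.png

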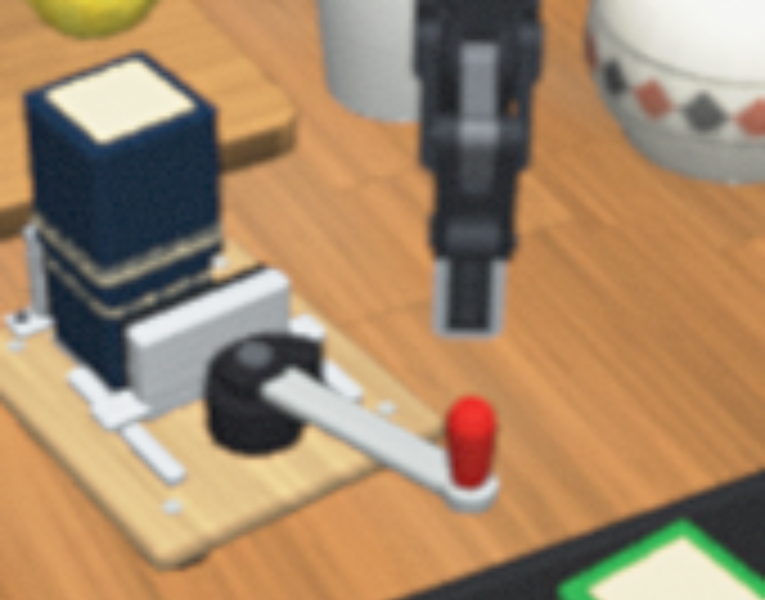

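The side crop shows the knob at crop (470,440), straight below the fingers. It stands higher than I assumed, with its middle at z ≈ 0.067, so I will grip at TCP z ≈ 0.078.

```bash
python3 -m jog '[[[0,0,40,0,0,0,0.5],[0,0,76,0,0,0,0.5],[0,0,76,0,0,0,0.5],[0,0,76,0,0,0,0.05],[0,0,76,0,0,0,0.05],[0,0,76,0,0,0,0.05],[0,0,76,0,0,0,0.05]]]' 20
python3 - <<'E'
from h import *
s=state();R=s["eef_rot"];k=s["tcp_pos"];P=np.array([.5187,.1299])
v=k[:2]-P; a0=np.degrees(np.arctan2(v[1],v[0]));print("r",np.hypot(*v),"ang",a0, k, s["wrist_force"])
v=v/np.hypot(*v)*.1;P=k[:2]-v
for a in np.arange(a0+8,14,6):
    q=P+.1*np.array([np.cos(np.radians(a)),np.sin(np.radians(a))]); print(round(a,1),(R.T@np.r_[q-k[:2],0]*1000).round(0)[:2])
E
```

```text
clock: 4.25
tcp_pos: [0.5594, 0.0363, 0.0798]
eef_rot: [[-0.874, 0.485, 0.004], [0.485, 0.874, -0.0], [-0.004, 0.002, -1.0]]
wrist_force: [-0.4, -1.1, 6.7]
grip_width: 0.0172
grip_force: 20.0
r 0.10206141655963939 ang -66.52678912966988 [0.55935313 0.03628453 0.07983197] [-0.4238924  -1.12317136  6.74843181]
-58.5 [-8. 12.]
-52.5 [-12.  21.]
-46.5 [-16.  31.]
-40.5 [-19.  41.]
-34.5 [-20.  51.]
-28.5 [-21.  62.]
-22.5 [-20.  72.]
-16.5 [-18.  83.]
-10.5 [-15.  93.]
-4.5 [-12. 102.]
1.5 [ -7. 112.]
7.5 [ -1. 120.]
13.5 [  6. 128.]
```

```bash
python3 -m jog '[[[-5,6,0,0,0,0,0.05],[-8,12,0,0,0,0,0.05],[-12,21,0,0,0,0,0.05],[-16,31,0,0,0,0,0.05],[-19,41,0,0,0,0,0.05],[-20,51,0,0,0,0,0.05],[-20,51,0,0,0,0,0.05]]]' && python3 d.py .5 .2 .1
```

```text
clock: 5.12
tcp_pos: [0.6029, 0.0704, 0.0797]
eef_rot: [[-0.874, 0.485, 0.006], [0.485, 0.874, -0.003], [-0.007, 0.001, -1.0]]
wrist_force: [3.8, -5.1, 2.2]
grip_width: 0.0166
grip_force: 19.5
clock 5.125 tcp [0.6029 0.0704 0.0797] yaw_y 60.95488608005276 zax [ 0.0063 -0.0027 -1.    ] F [ 3.8457 -5.126   2.1847] w 0.016616329618407897 19.542291368125007
delta mm [152.7  63.3 -21.3]
```

```bash
python3 -m jog '[[[-1,11,0,0,0,0,0.05],[0,21,0,0,0,0,0.05],[2,32,0,0,0,0,0.05],[5,42,0,0,0,0,0.05],[8,51,0,0,0,0,0.05],[13,61,0,0,0,0,0.05],[17,66,0,0,0,0,0.05],[17,66,0,0,0,0,0.05]]]' && python3 -c "
from h import *
s=state();v=s['tcp_pos'][:2]-np.array([.5187,.1299]);print(np.degrees(np.arctan2(v[1],v[0])),np.hypot(*v))"
```

```text
clock: 6.12
tcp_pos: [0.6188, 0.1368, 0.0794]
eef_rot: [[-0.874, 0.485, 0.004], [0.485, 0.874, -0.002], [-0.005, 0.001, -1.0]]
wrist_force: [2.0, -3.8, 3.5]
grip_width: 0.017
grip_force: 22.3
3.9614799125525786 0.10037297021029774
```

```bash
python3 -m jog '[[[3,4,0,0,0,0,0.05],[6,8,0,0,0,0,0.05],[8,11,0,0,0,0,0.05],[10,13,0,0,0,0,0.05],[10,13,0,0,0,0,0.05]]]' && python3 -c "
from h import *
s=state();v=s['tcp_pos'][:2]-np.array([.5187,.1299]);print(np.degrees(np.arctan2(v[1],v[0])),np.hypot(*v))"
```

```text
clock: 6.75
tcp_pos: [0.6172, 0.1457, 0.0792]
eef_rot: [[-0.872, 0.489, 0.006], [0.489, 0.872, -0.016], [-0.013, -0.011, -1.0]]
wrist_force: [5.1, -27.1, 6.2]
grip_width: 0.0167
grip_force: 22.9
9.139343151477185 0.09977378620321639
```

```bash
python3 -m jog '[[[8,10,0,0,0,0,0.05],[8,10,0,0,0,0,0.5],[8,10,0,0,0,0,0.5],[8,10,-40,0,0,0,0.5],[8,10,-95,0,0,0.15,0.8],[8,10,-150,0,0,0.33,1],[8,10,-150,0,0,0.5,1],[8,10,-150,0,0,0.68,1]]]'
python3 - <<'E'
from m import *
t=read_camera("top");s=read_camera("side")
cv2.imwrite("pics/t2.png",np.hstack([cv2.resize(t["image"][220:350,250:400],(390,338)),cv2.resize(s["image"][220:350,230:380],(390,338))]))
r=red(s,(300,260,400,345)); print("red",r)
ct,cs=cream(t,(300,260,350,310)),cream(s,(250,225,305,270)); print(ct[:2],cs[:2]); L=tri(t,ct[0],s,cs[0]);print("lid top",L)
for p,c in((t,ct[2]),(s,cs[2])):
    w=np.array([atz(p,u,.131)[:2] for u in c.astype(float)]); r=cv2.minAreaRect((w*1e4).astype(np.float32)); print("rect",np.array(r[0])/1e4,np.array(r[1])/10,r[2])
E
python3 d.py
```

```text
clock: 7.75
tcp_pos: [0.6128, 0.1671, 0.2295]
eef_rot: [[-0.37, 0.929, 0.003], [0.929, 0.37, 0.002], [0.001, 0.003, -1.0]]
wrist_force: [-0.3, 0.9, -0.5]
grip_width: 0.0854
grip_force: 0.0
red (array([354.0217, 270.6449]), 138)
(array([323.7481, 286.1234]), np.int32(389)) (array([275.7 , 241.35]), np.int32(300))
lid top (array([0.4989, 0.2008, 0.1277]), np.float64(0.0009681068250368507))
rect [0.4991 0.2005] [39.7003 39.2879] 9.589635848999023
rect [0.4967 0.1963] [39.741  38.8033] 9.067458152770996
clock 7.85 tcp [0.6123 0.1668 0.2283] yaw_y 21.9980710914626 zax [ 0.001   0.0014 -1.    ] F [0.2151 0.8102 0.4871] w 0.0853772530308552 0.0
```

View pics/t2.png

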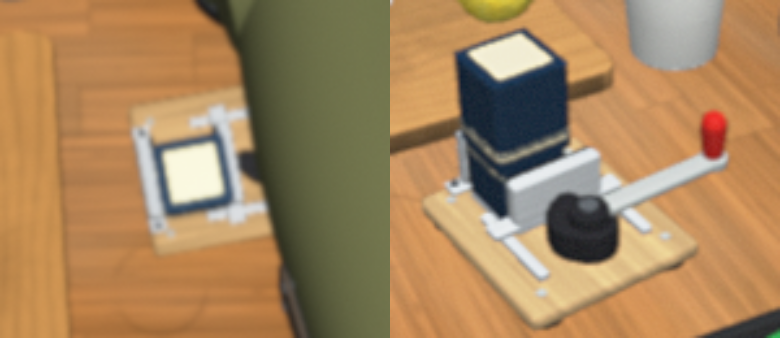

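The lever lies along +x on its stop (knob at crop (713,135)), the jaw is against the tin and the lid is still on. I am moving over the lid at (0.499, 0.2005), yaw 9.5°.

```bash
python3 d.py .499 .2005 .2283; python3 -c "
from h import *
s=state();d=np.array([.499,.2005,.107])-s['tcp_pos'];print((s['eef_rot'].T@d*1000).round(1))"
```

```text
clock 7.85 tcp [0.6123 0.1668 0.2283] yaw_y 21.9980710914626 zax [ 0.001   0.0014 -1.    ] F [0.2151 0.8102 0.4871] w 0.0853772530308552 0.0
delta mm [ 73.6 -92.4  -0. ]
[ 73.5 -92.6 121.3]
```

```bash
python3 -m jog '[[[25,-31,0,0,0,0.1,1],[50,-62,0,0,0,0.2,1],[74,-92,0,0,0,0.218,1],[74,-92,0,0,0,0.218,1],[74,-92,40,0,0,0.218,1],[74,-92,60,0,0,0.218,1],[74,-92,60,0,0,0.218,1]]]'
python3 - <<'E'
from m import *
s=read_camera("side");cv2.imwrite("pics/s3.png",cv2.resize(s["image"][180:320,210:380],(680,560)))
E
python3 d.py .499 .2005 .107
```

```text
clock: 8.72
tcp_pos: [0.4986, 0.1999, 0.166]
eef_rot: [[-0.167, 0.986, -0.003], [0.986, 0.167, -0.001], [-0.0, -0.003, -1.0]]
wrist_force: [0.3, 0.6, 1.2]
grip_width: 0.0852
grip_force: 0.0
clock 8.775 tcp [0.4994 0.2002 0.1672] yaw_y 9.590587671524572 zax [-0.0008 -0.0001 -1.    ] F [ 0.079  -0.8707  0.0997] w 0.0853118477889034 0.0
delta mm [ 0.3 -0.3 60.2]
```

View pics/s3.png

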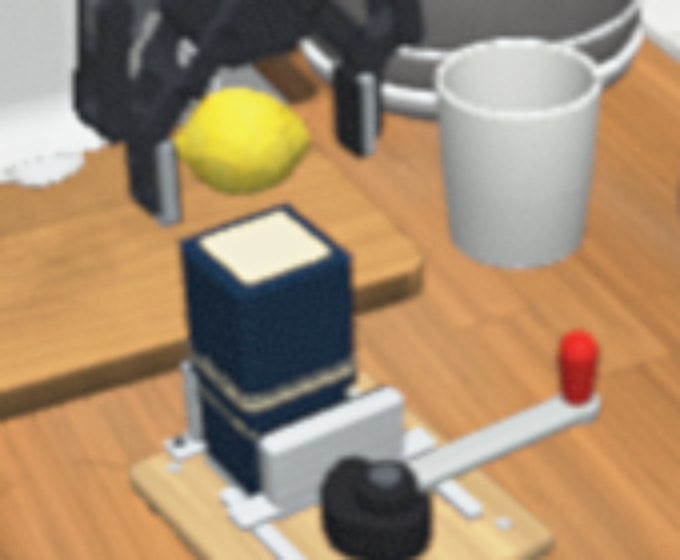

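The fingers (crop (155,190) and (357,110)) straddle the lid's x faces. Next I descend and grip.

```bash
python3 -m jog '[[[0,0,25,0,0,0,1],[0,0,45,0,0,0,1],[0,0,60,0,0,0,1],[0,0,60,0,0,0,1],[0,0,60,0,0,0,0.6],[0,0,60,0,0,0,0.55],[0,0,60,0,0,0,0.5],[0,0,60,0,0,0,0.5]]]' 60; python3 d.py
```

```text
clock: 9.78
tcp_pos: [0.4994, 0.2006, 0.1085]
eef_rot: [[-0.165, 0.986, 0.001], [0.986, 0.165, 0.001], [0.001, 0.001, -1.0]]
wrist_force: [-1.7, 0.6, 5.4]
grip_width: 0.0549
grip_force: 63.4
clock 9.775 tcp [0.4994 0.2006 0.1085] yaw_y 9.509178971316778 zax [ 0.0008  0.0007 -1.    ] F [-1.6796  0.5841  5.4074] w 0.05491281312713408 63.40521723031998
```

Gripped at 55 mm with 63 N. Now I draw it up slowly.

```bash
python3 -m jog '[[[0,0,-3,0,0,0,0.5],[0,0,-7,0,0,0,0.5],[0,0,-11,0,0,0,0.5],[0,0,-15,0,0,0,0.5],[0,0,-19,0,0,0,0.5],[0,0,-23,0,0,0,0.5],[0,0,-27,0,0,0,0.5],[0,0,-30,0,0,0,0.5]]]'
python3 - <<'E'
from m import *
s=read_camera("side");cv2.imwrite("pics/s4.png",cv2.resize(s["image"][180:320,210:380],(680,560)))
E
```

```text
clock: 10.78
tcp_pos: [0.4991, 0.2003, 0.1376]
eef_rot: [[-0.165, 0.986, -0.0], [0.986, 0.165, -0.0], [-0.0, -0.0, -1.0]]
wrist_force: [1.0, 0.7, -10.0]
grip_width: 0.0551
grip_force: 65.1
```

View pics/s4.png

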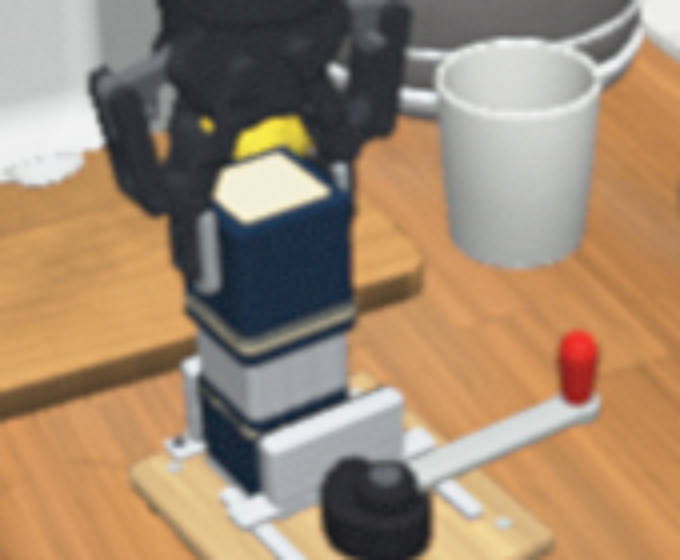

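The lid is sliding up with the bright inner body showing (crop (275,370)), and the tin has stayed down in the clamp. I continue straight up.

```bash
python3 -m jog '[[[0,0,-6,0,0,0,0.5],[0,0,-12,0,0,0,0.5],[0,0,-18,0,0,0,0.5],[0,0,-24,0,0,0,0.5],[0,0,-29,0,0,0,0.5],[0,0,-34,0,0,0,0.5],[0,0,-39,0,0,0,0.5],[0,0,-45,0,0,0,0.5]]]'; python3 -m jog '[[[0,0,-8,0,0,0,0.5],[0,0,-16,0,0,0,0.5],[0,0,-24,0,0,0,0.5],[0,0,-35,0,0,0,0.5],[0,0,-35,0,0,0,0.5]]]';python3 d.py .425 .36 .2
```

```text
clock: 11.82
tcp_pos: [0.4995, 0.2004, 0.1832]
eef_rot: [[-0.165, 0.986, 0.001], [0.986, 0.165, 0.0], [0.0, 0.001, -1.0]]
wrist_force: [-0.4, 1.1, -1.3]
grip_width: 0.0553
grip_force: 66.1
clock: 12.45
tcp_pos: [0.4998, 0.2006, 0.2185]
eef_rot: [[-0.165, 0.986, 0.002], [0.986, 0.165, 0.001], [0.0, 0.002, -1.0]]
wrist_force: [0.2, 0.3, -2.5]
grip_width: 0.0558
grip_force: 66.1
clock 12.45 tcp [0.4998 0.2006 0.2185] yaw_y 9.509438461013067 zax [ 0.0018  0.0007 -1.    ] F [ 0.2488  0.3305 -2.4816] w 0.05581148586903381 66.11564040184021
delta mm [169.6 -47.5  18.4]
```

```bash
python3 -m jog '[[[30,-9,0,0,0,0,0.5],[60,-18,0,0,0,0,0.5],[95,-28,0,0,0,0,0.5],[130,-38,0,0,0,0,0.5],[160,-47,20,0,0,0,0.5],[175,-52,60,0,0,0,0.5],[175,-52,100,0,0,0,0.5],[175,-52,130,0,0,0,0.5]]]'
python3 - <<'E'
from m import *
s=read_camera("side");t=read_camera("top");cv2.imwrite("pics/s5.png",np.hstack([cv2.resize(s["image"][180:320,130:300],(400,330)),cv2.resize(t["image"][220:385,160:360],(400,330))]))
E
python3 d.py .42 .365 .0625
```

```text
clock: 13.45
tcp_pos: [0.418, 0.364, 0.0853]
eef_rot: [[-0.166, 0.986, -0.001], [0.986, 0.166, -0.001], [-0.001, -0.002, -1.0]]
wrist_force: [-0.3, 0.4, -1.4]
grip_width: 0.0551
grip_force: 66.1
clock 13.55 tcp [0.4165 0.3624 0.0838] yaw_y 9.525883924341274 zax [-0.0051 -0.0045 -1.    ] F [-0.7282  0.5836 -2.3615] w 0.05496200915973334 66.14226177334785
delta mm [ 2.1  4.  21.2]
```

View pics/s5.png

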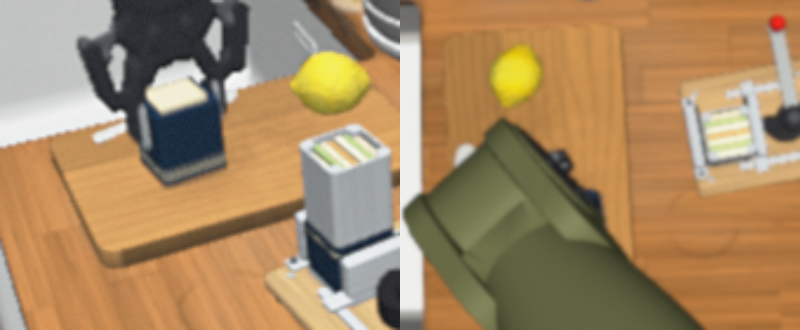

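The lid hangs upright over the free near right part of the board (crop (185,140)), and the opened tin is seated at (345,210). I lower it gently until the force shows contact.

```bash
python3 -m jog '[[[0,0,5,0,0,0,0.5],[0,0,10,0,0,0,0.5],[0,0,14,0,0,0,0.5],[0,0,17,0,0,0,0.5],[0,0,19,0,0,0,0.5],[0,0,19,0,0,0,0.5]]]'; python3 -m jog '[[[0,0,1,0,0,0,0.5],[0,0,1,0,0,0,0.5]]]'
```

```text
clock: 14.3
tcp_pos: [0.4189, 0.3643, 0.0682]
eef_rot: [[-0.165, 0.986, -0.0], [0.986, 0.165, -0.0], [-0.0, -0.0, -1.0]]
wrist_force: [-0.2, -0.4, -0.5]
grip_width: 0.0554
grip_force: 66.1
clock: 14.55
tcp_pos: [0.4189, 0.3643, 0.0673]
eef_rot: [[-0.165, 0.986, -0.0], [0.986, 0.165, -0.0], [-0.0, -0.0, -1.0]]
wrist_force: [-0.3, -1.0, -1.1]
grip_width: 0.0551
grip_force: 66.1
```

```bash
python3 -m jog '[[[0,0,1,0,0,0,0.5],[0,0,2,0,0,0,0.5],[0,0,2,0,0,0,0.5]]]'|grep -E "tcp_pos|wrist"; python3 -m jog '[[[0,0,1,0,0,0,0.5],[0,0,2,0,0,0,0.5],[0,0,2,0,0,0,0.5]]]'|grep -E "tcp_pos|wrist"
```

```text
tcp_pos: [0.4189, 0.3643, 0.0652]
wrist_force: [-0.7, 0.2, -0.9]
tcp_pos: [0.4189, 0.3642, 0.0632]
wrist_force: [-0.9, -0.2, -0.5]
```

```bash
python3 -m jog '[[[0,0,0.7,0,0,0,0.5],[0,0,1,0,0,0,0.5],[0,0,1,0,0,0,0.5]]]'|grep -E "tcp_pos|wrist"; python3 -m jog '[[[0,0,0.7,0,0,0,0.5],[0,0,1,0,0,0,0.5],[0,0,1,0,0,0,0.5]]]'|grep -E "tcp_pos|wrist"
```

```text
tcp_pos: [0.419, 0.3644, 0.0627]
wrist_force: [-2.4, -1.0, 5.4]
tcp_pos: [0.419, 0.3644, 0.0626]
wrist_force: [-4.9, -3.9, 14.7]
```

Contact: the force is up to about 15 N and the lid is on the board. I release and rise.

```bash
python3 -m jog '[[[0,0,-0.5,0,0,0,0.5],[0,0,-0.5,0,0,0,0.8],[0,0,-0.5,0,0,0,1],[0,0,-0.5,0,0,0,1],[0,0,-20,0,0,0,1],[0,0,-60,0,0,0,1],[0,0,-110,0,0,0,1],[0,0,-150,0,0,0,1]]]'; python3 -m jog '[[[-40,-30,-20,0,0,0,1],[-90,-40,-20,0,0,0,1],[-140,-40,-20,0,0,0,1],[-190,-40,-20,0,0,0,1],[-240,-40,-20,0,0,0,1],[-240,-40,-20,0,0,0,1]]]'|grep tcp_pos
python3 - <<'E'
from m import *
s=read_camera("side");t=read_camera("top");cv2.imwrite("pics/s6.png",np.hstack([cv2.resize(s["image"][180:345,130:330],(400,330)),cv2.resize(t["image"][220:385,160:360],(400,330))]))
for p in(t,s):
    print([ (round(r["score"],2),np.array(r["at"])) for r in search_frame(p,"tin_lid")[:3]])
E
```

```text
clock: 17.05
tcp_pos: [0.4192, 0.3645, 0.2132]
eef_rot: [[-0.165, 0.986, 0.001], [0.986, 0.165, 0.001], [0.001, 0.001, -1.0]]
wrist_force: [0.1, 0.9, -0.4]
grip_width: 0.0854
grip_force: 0.0
tcp_pos: [0.4193, 0.1185, 0.2313]
[(0.64, array([ 0.5776, -0.0575,  0.0644])), (0.6, array([0.4216, 0.3652, 0.0797]))]
[(0.93, array([ 0.3858, -0.0584,  0.0615])), (0.92, array([ 0.5674, -0.0773,  0.0516])), (0.83, array([0.4085, 0.3373, 0.0519]))]
```

View pics/s6.png

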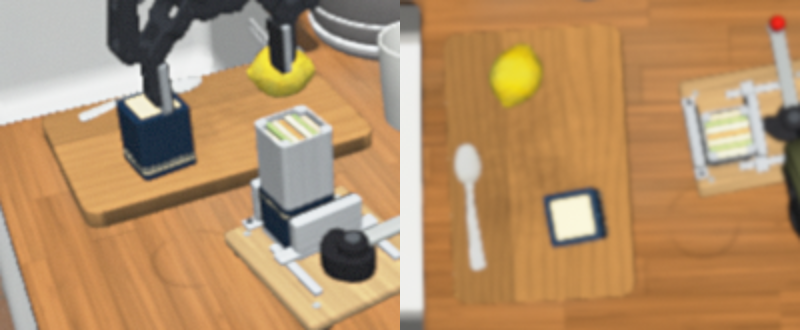

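The lid stands mouth down, wholly on the board (top crop (575,217)). The spoon and lemon look undisturbed, the tin is seated with the clamp closed, and the gripper is clear.

```bash
python3 -c "
from bench import *
print(hand_in())"
```

```text
the job is handed in; nothing more can be done
None
```

The job is handed in: the clamp lever is closed on its stop, the lid stands mouth down on the chopping board's near right part, the tin is still seated in the clamp and the lemon and teaspoon look undisturbed; `hand_in()` returned no verdict.

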